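# Empty the casting mould and hold it shut

### The arm

A 6-joint arm with a two-finger parallel gripper is mounted at the origin on the work surface. World frame = base frame: x ahead of the robot, y to its left, z up, the work surface at z = 0. Lengths are in m, angles in rad, forces in N, time in s.
With the tool pointing down it reaches from about 0.225 to 0.875 m from the base axis. Payload 3.4 kg.
Tool frame: the origin (TCP) lies between the finger pads; the fingertips stand 11 mm ahead of it and the grasp point (between the pads) lies 8 mm behind it; z points along the fingers, y is the line along which they close (so a half turn about z gives the same grasp; the last joint's range is limited). The gripper opens to 85 mm and grips with 20 to 120 N. Pads are 22 mm wide; open, the fingers measure 114 mm over their backs; the gripper's body (76 mm by 85 mm) begins 54 mm behind the grasp point. The pads swing forward as they close: fully open they stand 13 mm farther back than shut.
Start: joints at [1.104, 0.276, 1.505, -0, 1.361, -0.121], TCP at [0.195, 0.541, 0.242] pointing down, gripper open.
Joint ranges: [-2.89, 2.89], [-0.75, 2.08], [0.22, 2.7], [-1.18, 4.32], [0.11, 2.71], [-2.7, 2.7]. Speed limits (rad/s): [2.57, 2.57, 3.14, 3.14, 3.14, 3.14].

### API

Orientations are given as a unit quaternion [w, x, y, z].
In Python, from rig import sensors, eyes, manip gives the robot as it stands.
- The arm moves only by the tool drive_tool, never from a script. Its argument "deltas" is a list of rows, each an object with "linear": the shift along the world's x, y, z in mm, a list of three; "twist": the turn about the world's z in degrees; "claw": the opening, from 0 (shut) to 1 (fully open). In form: [{"linear": [tx, ty, tz], "twist": twist, "claw": claw}, ...]. A call has 1 to 12 rows; each row is the pose to reach, as a shift and turn from the pose commanded when the call began; what a row does not reach only later rows make up. A row lasts 1/12 s, in which the tool goes at most 41.7 mm and 7.16 degrees, less where a joint would pass 70% of its speed; a pose out of reach is approached as far as the arm can. A call with a gripper value outside its range is refused whole. The fingers move at their own pace and stop on an object; "squeeze" is the grip in N (left out, the last holds). Time passes only in rows, so rows that repeat a pose let the fingers close. It gives the time, the measured TCP pose, the force, the opening and the grip force at its end, in the units of the state.
- sensors.get_state(): the state, without advancing time (a new reading comes with each control period).
- eyes.get_image(name): name is "scene" or "top" or "wrist"; returns the picture (400x640x3 uint8, red, green, blue); there is no depth.
- eyes.camera_model(name): a dict with "intrinsics" (3x3 intrinsics, pixels), "R" (3x3) and "t" (3): a world point X has camera coordinates R X + t. Camera axes: x right, y down, z forward; pixel columns grow to the right and rows downward; lengths in m; the calibration is good to about 2 mm. A picture is of the moment at which its call begins: read the wrist's pose just before it. camera_model takes no time and is no camera call; for the wrist camera it gives the pose at the moment of the call.
- manip.sign_off(): hands the job in; it is judged then, once.
The state is a dict: "clock": time; "qpos": joint angles; "qd": joint speeds; "effort": joint torques, N m; "position": TCP position; "ee_rot": TCP orientation; "contact_force": force on the tool from outside, world axes, zero at the start; "moment": the same for the moment, N m; "width": finger opening in m; "gripper_force": force on a finger pad.
Only numpy, scipy, OpenCV 4.12 (cv2) and the standard library are available. Lean on these libraries where they do the work, as an engineer would, in place of code of your own. Each camera call takes 0.05 s, during which the arm holds its last target. There are 200 camera calls.

### The job

Lift the blue cast stopper out of the lower mould half and set it down in the orange basin without dropping it. Then put the loose upper mould half onto the two dowels of the lower half, press it down against the spring pins until the halves meet flush, and finish while still holding them pressed together: do not let go at the end. Leave the amber bottle, the carton and the white jar where they are.

Things in the scene. Friction and masses are not known exactly. Their poses are not given: they have to be found in the camera images.
- mould_lower: Lower mould half: aluminium block 90 (x) x 150 (y) x 30 mm on a dark steel bed plate 110 x 190 x 8 mm, fixed to the bench, place and yaw varying. Origin: centre of the plate's underside, on the bench; z up, y along its length. Its flat top face is 38 mm above the origin, with a central round cavity 36 mm wide, 13 mm deep. It carries 2 dowels and 2 spring pins.
- mould_face (a point): Centre of the lower half's top face (mouth of the cavity), 38 mm above the bench; axes as mould_lower.
- dowel_tip (a point): Top of one of the two upright steel dowels on the lower half's face, at its y = +50 mm (x = 0); the other stands at y = -50 mm. 10 mm diameter, 22 mm tall, the uppermost 8 mm tapering to 4 mm diameter. Tips 60 mm above the bench.
- spring_pin (a point): Top, unpressed, of one of two brass spring pins, 8 mm diameter, on the lower half at y = +30 and (the other) -30 mm, x = 0. They stand 5 mm proud of the face and sink flush when pressed: together they resist with 7 N at first, 13 N when flush, more than the upper half's weight, so the halves spring about 5 mm apart unless held.
- mould_upper: Upper mould half: loose aluminium block 50 (x) x 130 (y) x 32 mm, about 0.45 kg, flat on the bench. Origin: centre of its underside; z up, y along its length. Vertical through holes: 26 mm in the middle, 12 mm dowel bores at y = +50 and -50 mm. Grip it from above across its 50 mm width. Fits either way round. Closed, its origin is at mould_face, its top 70 mm above the bench.
- casting: Cast blue resin stopper, about 25 g, standing loose in the lower half's cavity: a disc 34 mm across and 12 mm thick with an upright round stem, 18 mm diameter, 32 mm tall, on top (44 mm overall). Origin: centre of the disc's underside, 25 mm above the bench at the start; z up along the stem. The stem stands 31 mm above the mould's face.
- basin: Shallow round orange plastic basin, loose on the bench, 0.35 kg: 210 mm across the rim, 45 mm high, flat floor about 160 mm across, 5 mm above its origin, wall 4 mm, flaring outward. Origin: centre of its underside. It and the upper mould half lie on opposite sides of the lower half; which side varies.
- amber_bottle: Bystander: amber bottle with black cap, 44 mm diameter, 85 mm high; origin at the centre of its underside.
- carton: Bystander: lilac carton 50 x 80 x 45 mm; origin at the centre of its underside.
- ointment_jar: Bystander: white jar with blue cap, 60 mm diameter, 50 mm high; origin at the centre of its underside.

How it is judged:
On the way, in this order (a step that is already met when the one before it is completed fails the run):
1. the stopper is lifted clear of the cavity in the gripper (z of casting in the frame of mould_face above 0.01 m and contact force between the fingers and casting above 0.3 N), for 0.1 s.
2. the stopper lies in the basin, released (horizontal distance between casting and basin below 0.085 m and z of casting in the frame of basin below 0.03 m and contact force between casting and basin above 0.05 N and contact force between the fingers and casting below 0.05 N and linear speed of casting below 0.05 m/s), for 0.2 s.
At the end, for the whole second after the job is handed in: Stopper resting in the basin, untouched. Upper half on the dowels, level (0.05 rad), within 3 mm and 0.06 rad of the lower half, less than 2 mm above its face, pressed on it (pins included) with over 8 N, still, the gripper bearing on it with over 2 N (all of step 2 and horizontal distance between mould_upper and mould_face below 0.003 m and z of mould_upper in the frame of mould_face below 0.002 m and angle between the x axis of mould_upper and the x axis of mould_lower, either way round below 0.06 rad and angle between mould_upper's own z axis and vertical below 0.05 rad and contact force between mould_upper and mould_lower above 8 N and contact force between the fingers and mould_upper above 2 N and linear speed of mould_upper below 0.02 m/s); the arm keeps its last pose, push and grip.
It fails at once if the stopper is dropped or thrown (falls free faster than 0.9 m/s) (linear speed of casting above 0.9 m/s and contact force between the fingers and casting below 0.05 N).
It fails at once if the amber bottle is moved more than 40 mm or tipped over (distance of amber_bottle from where it was at the start of the episode above 0.04 m or angle between amber_bottle's own z axis and vertical above 0.5 rad).
It fails at once if the carton is moved more than 40 mm or tipped over (distance of carton from where it was at the start of the episode above 0.04 m or angle between carton's own z axis and vertical above 0.5 rad).
It fails at once if the ointment jar is moved more than 40 mm or tipped over (distance of ointment_jar from where it was at the start of the episode above 0.04 m or angle between ointment_jar's own z axis and vertical above 0.5 rad).
It also fails if it takes over 61 s, if anything falls off the work surface, if the arm or the gripper's body presses on something with over 40 N, if the wrist force passes 120 N, or if a joint passes its speed limit or range.

## Working session

There is one attempt and no reset: what is moved stays moved. The work goes in short steps, Python scripts to look and compute and a tool call to move; the robot and the scene stay as the last step left them, time stands still between calls to the robot, and variables do not carry over. Pictures are saved under pics/ and viewed, at most 10 in all, crops included, and the job is handed in when it is done.

Besides the shell and the picture viewer there is one more tool, called after "Emit:" by a JSON object that holds its "op" and its "data", one argument or row to a line. drive_tool: Moves the arm, as the interface text tells. Its arguments: {"type":"object","properties":{"deltas":{"type":"array","items":{"type":"object","properties":{"linear":{"type":"array","items":{"type":"number"}},"twist":{"type":"number"},"claw":{"type":"number"}}}},"squeeze":{"type":"number"}},"required":["deltas"]}

```bash
mkdir -p pics
cat > h.py <<'E'
import numpy as np, cv2
from rig import sensors, eyes, manip
def snap(n,f):
    m=eyes.camera_model(n); im=np.asarray(eyes.get_image(n)); cv2.imwrite('pics/'+f,im[:,:,::-1]); return im,m
def ray(m,u,v,z):
    K=np.array(m['intrinsics']);R=np.array(m['R']);t=np.array(m['t'])
    d=R.T@np.linalg.inv(K)@[u,v,1]; c=-R.T@t
    return c+d*(z-c[2])/d[2]
def proj(m,X):
    p=np.array(m['intrinsics'])@(np.array(m['R'])@np.array(X)+np.array(m['t'])); return p[:2]/p[2]
E
python3 - <<'E'
from h import *
im,m=snap('top','top0.png'); print({k:np.round(v,3).tolist() for k,v in m.items()})
snap('scene','sc0.png'); s=sensors.get_state(); print({k:np.round(v,3).tolist() for k,v in s.items()})
E
```

```text
{'intrinsics': [[453.452, 0.0, 316.244], [0.0, 453.452, 195.11], [0.0, 0.0, 1.0]], 'R': [[0.026, -1.0, -0.004], [-0.988, -0.025, -0.152], [0.152, 0.008, -0.988]], 't': [0.0, 0.647, 0.878]}
{'clock': 0.1, 'qpos': [1.104, 0.276, 1.506, 0.0, 1.361, -0.121], 'qd': [-0.0, -0.002, -0.003, 0.0, -0.003, 0.003], 'effort': [0.003, -41.77, -24.64, 0.0, 0.006, -0.0], 'position': [0.195, 0.541, 0.242], 'ee_rot': [-0.0, 0.172, 0.985, -0.001], 'contact_force': [0.381, -0.656, 0.061], 'moment': [-0.027, 0.023, 0.002], 'gripper_force': 0.0, 'width': 0.086}
```

View pics/top0.png

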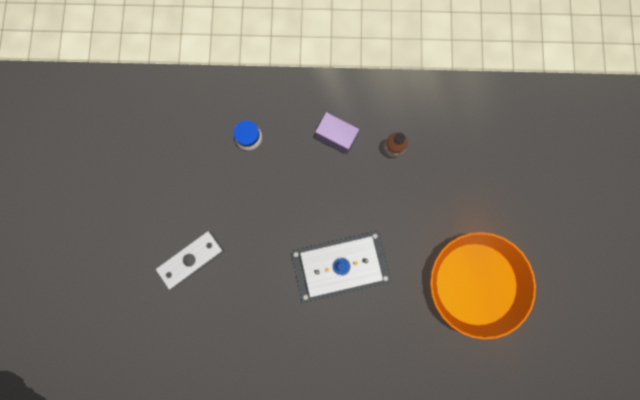

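The top view shows the upper half at about (189,260), the lower half with the stopper at (342,267), the basin at (483,286), and the bystanders in a row at v≈135.

Run:
```python
from h import *
im=cv2.imread('pics/top0.png')[:,:,::-1]; m=eyes.camera_model('top')
hsv=cv2.cvtColor(np.ascontiguousarray(im),cv2.COLOR_RGB2HSV)
w=((hsv[...,2]>150)&(hsv[...,1]<50)).astype(np.uint8); w[:200]=0
n,l,st,c=cv2.connectedComponentsWithStats(w)
for i in range(1,n):
    if st[i,4]>400:
        pts=np.argwhere(l==i)[:,::-1].astype(np.float32)
        r=cv2.minAreaRect(pts); z=.032 if r[0][0]<260 else .038
        b=[ray(m,*p,z)[:2] for p in cv2.boxPoints(r)]
        e=[b[1]-b[0],b[2]-b[1]]; L=max(e,key=np.linalg.norm)
        print(r,np.round(np.mean(b,0),4),[round(np.linalg.norm(x),4) for x in e],'long dir deg',np.degrees(np.arctan2(L[1],L[0])))
o=((hsv[...,0]>5)&(hsv[...,0]<22)&(hsv[...,1]>180)&(hsv[...,2]>60)).astype(np.uint8); o[:,:420]=0;o[:225]=0
p=np.argwhere(o)[:,::-1].astype(np.float32); (u,v),rr=cv2.minEnclosingCircle(p); print('basin',u,v,rr,ray(m,u,v,.045))
bl=(hsv[...,0]>100)&(hsv[...,0]<130)&(hsv[...,1]>120); bl[:200]=0
q=np.argwhere(bl)[:,::-1]; print('blue',q.mean(0),len(q),ray(m,*q.mean(0),.055))
for nm,u,v,z in [('d',317,272,.06),('d',365,261,.06),('bore',169,275,.032),('bore',209,245,.032)]: print(nm,ray(m,u,v,z).round(4))
s=sensors.get_state()['ee_rot']; print(s)
```

```text
((188.18045043945312, 259.7091369628906), (24.744871139526367, 66.05693817138672), 53.61564636230469) [0.5092 0.275 ] [np.float64(0.1323), np.float64(0.0516)] long dir deg -51.407265742781725
((343.47064208984375, 265.11761474609375), (47.507774353027344, 79.83041381835938), 77.47119140625) [ 0.5067 -0.0417] [np.float64(0.1629), np.float64(0.0951)] long dir deg -76.04592904021968
basin 482.27777099609375 285.27777099609375 54.427825927734375 [ 0.47383845 -0.31822395  0.045     ]
blue [340.92972973 266.04324324] 185 [ 0.50430905 -0.03566196  0.055     ]
d [0.4915 0.0115 0.06  ]
d [ 0.5154 -0.0828  0.06  ]
bore [0.4771 0.3122 0.032 ]
bore [0.5398 0.2346 0.032 ]
[-2.34100734e-04  1.72050309e-01  9.85087836e-01 -7.69872906e-04]
```

Emit:
{"op": "drive_tool", "data": {
  "deltas": [
    {"linear": [36, -68, 0], "twist": -6, "claw": 1},
    {"linear": [72, -136, 0], "twist": -12, "claw": 1},
    {"linear": [108, -204, 0], "twist": -18, "claw": 1},
    {"linear": [144, -272, 0], "twist": -24, "claw": 1},
    {"linear": [180, -340, 0], "twist": -30, "claw": 1},
    {"linear": [200, -375, 0], "twist": -35, "claw": 1},
    {"linear": [200, -375, 0], "twist": -36, "claw": 1},
    {"linear": [200, -375, 0], "twist": -36, "claw": 1},
    {"linear": [200, -375, 0], "twist": -36, "claw": 1},
    {"linear": [200, -375, 0], "twist": -36, "claw": 1},
    {"linear": [200, -375, 0], "twist": -36, "claw": 1},
    {"linear": [200, -375, 0], "twist": -36, "claw": 1}
  ]
}}

```text
clock: 1.1
position: [0.3959, 0.1638, 0.242]
ee_rot: [0.0, 0.47, 0.882, -0.0]
contact_force: [1.0, 1.3, -0.6]
width: 0.0856
gripper_force: 0.0
```

Emit:
{"op": "drive_tool", "data": {
  "deltas": [
    {"linear": [40, -75, -20], "twist": -7, "claw": 1},
    {"linear": [80, -150, -40], "twist": -14, "claw": 1},
    {"linear": [107.5, -200, -52], "twist": -20, "claw": 1},
    {"linear": [107.5, -200, -52], "twist": -20, "claw": 1},
    {"linear": [107.5, -200, -52], "twist": -20, "claw": 1},
    {"linear": [107.5, -200, -52], "twist": -20, "claw": 1},
    {"linear": [107.5, -200, -52], "twist": -20, "claw": 1},
    {"linear": [107.5, -200, -52], "twist": -20, "claw": 1},
    {"linear": [107.5, -200, -52], "twist": -20, "claw": 1}
  ]
}}

```text
clock: 1.85
position: [0.5017, -0.032, 0.19]
ee_rot: [-0.001, 0.614, 0.789, 0.0]
contact_force: [1.0, -0.7, -0.1]
width: 0.0852
gripper_force: 0.0
```

Run:
```python
from h import *
im,m=snap('wrist','w1.png'); s=sensors.get_state(); print(s['position'],s['ee_rot'])
for n,x in [('stemtop',(.5043,-.0357,.069)),('d+',(.4915,.0115,.06)),('d-',(.5154,-.0828,.06))]: print(n,proj(m,x))
print({k:np.round(v,3).tolist() for k,v in m.items()})
```

```text
[ 0.50167277 -0.03190381  0.19034257] [-6.67334275e-04  6.13619192e-01  7.89601785e-01  2.50067181e-04]
stemtop [320.11589352 200.12265232]
d+ [319.23281053 144.45838779]
d- [319.14670593 244.82759509]
{'intrinsics': [[291.629, 0.0, 317.989], [0.0, 291.629, 198.849], [0.0, 0.0, 1.0]], 'R': [[0.969, 0.245, -0.001], [0.236, -0.931, 0.279], [0.068, -0.27, -0.96]], 't': [-0.478, -0.17, 0.287]}
```

View pics/w1.png

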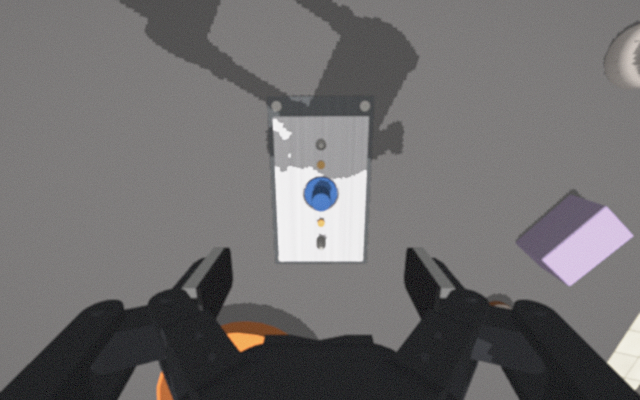

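Run:
```python
from h import *
im=cv2.imread('pics/w1.png'); cv2.imwrite('pics/w1c.png',cv2.resize(im[90:275,260:385],None,fx=3.2,fy=3.2,interpolation=cv2.INTER_CUBIC))
```

```text
(no output)
```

View pics/w1c.png

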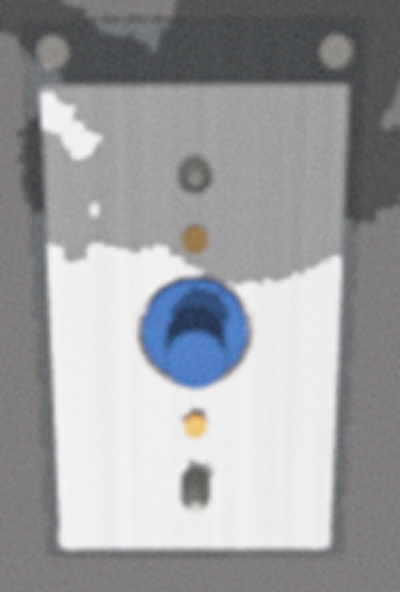

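```bash
cat >> h.py <<'E'
def tooly(q):
    w,x,y,z=q; return np.degrees(np.arctan2(1-2*(x*x+z*z),2*(x*y-w*z)))
E
python3 - <<'E'
from h import *
m=eyes.camera_model('wrist'); s=sensors.get_state(); print(s['position'],tooly(s['ee_rot']))
f=lambda a,b,z: ray(m,260+(a+.5)/3.2-.5,90+(b+.5)/3.2-.5,z)[:2]
c=[f(*p,.038) for p in [(40,85),(352,82),(330,549),(58,549)]]
print('face',np.mean(c,0),[np.linalg.norm(c[i]-c[i-1]) for i in range(4)])
d=(c[0]+c[1]-c[2]-c[3]); print('dir',np.degrees(np.arctan2(d[1],d[0])))
a,b=f(196,178,.06),f(195,500,.06); d=a-b; print('dow',(a+b)/2,np.linalg.norm(d),np.degrees(np.arctan2(d[1],d[0])))
a,b=f(195,240,.043),f(195,427,.043); print('pins',(a+b)/2,np.linalg.norm(a-b))
print('stem',f(195,358,.069))
E
```

```text
[ 0.50167277 -0.03190381  0.19034257] 14.296680531286702
face [ 0.50563152 -0.03788071] [np.float64(0.15114574917309076), np.float64(0.09148884666307278), np.float64(0.1519845936077824), np.float64(0.09208598194568685)]
dir 104.15472140934533
dow [ 0.5051966  -0.03623886] 0.0978460500715986 104.2232414008306
pins [ 0.50554647 -0.03758444] 0.06019724093839455
stem [ 0.50514785 -0.03691457]
```

Emit:
{"op": "drive_tool", "data": {
  "deltas": [
    {"linear": [2, -3, -25], "twist": 0, "claw": 1},
    {"linear": [3.8, -5.4, -55], "twist": 0, "claw": 1},
    {"linear": [3.8, -5.4, -85], "twist": 0, "claw": 1},
    {"linear": [3.8, -5.4, -85], "twist": 0, "claw": 1},
    {"linear": [3.8, -5.4, -85], "twist": 0, "claw": 1},
    {"linear": [3.8, -5.4, -85], "twist": 0, "claw": 1}
  ]
}}

```text
clock: 2.4
position: [0.507, -0.0385, 0.1069]
ee_rot: [0.001, 0.614, 0.789, 0.001]
contact_force: [0.8, -0.1, -0.2]
width: 0.0853
gripper_force: 0.0
```

Emit:
{"op": "drive_tool", "data": {
  "deltas": [
    {"linear": [-1.5, 1.2, -20], "claw": 1},
    {"linear": [-1.5, 1.2, -40], "claw": 1},
    {"linear": [-1.5, 1.2, -54], "claw": 1},
    {"linear": [-1.5, 1.2, -54], "claw": 1},
    {"linear": [-1.5, 1.2, -54], "claw": 1},
    {"linear": [-1.5, 1.2, -54], "claw": 1}
  ],
  "squeeze": 25
}}

```text
$.deltas[0]: bad value
```

Every row needs the twist field as well.

Emit:
{"op": "drive_tool", "data": {
  "deltas": [
    {"linear": [-1.5, 1.2, -20], "twist": 0, "claw": 1},
    {"linear": [-1.5, 1.2, -40], "twist": 0, "claw": 1},
    {"linear": [-1.5, 1.2, -54], "twist": 0, "claw": 1},
    {"linear": [-1.5, 1.2, -54], "twist": 0, "claw": 1},
    {"linear": [-1.5, 1.2, -54], "twist": 0, "claw": 1},
    {"linear": [-1.5, 1.2, -54], "twist": 0, "claw": 1}
  ],
  "squeeze": 25
}}

```text
clock: 2.9
position: [0.5063, -0.0383, 0.0532]
ee_rot: [0.002, 0.614, 0.789, 0.001]
contact_force: [-0.4, -1.3, 0.5]
width: 0.085
gripper_force: 0.0
```

```bash
python3 -c "
from h import *
s=sensors.get_state();print(s['position'],tooly(s['ee_rot']),s['contact_force'])"
```

```text
[ 0.50628494 -0.03832494  0.05323283] 14.206711503849597 [-0.42870444 -1.28359075  0.50957589]
```

Good; closing on the stem.

Emit:
{"op": "drive_tool", "data": {
  "deltas": [
    {"linear": [0, 0, 0], "twist": 0, "claw": 0},
    {"linear": [0, 0, 0], "twist": 0, "claw": 0},
    {"linear": [0, 0, 0], "twist": 0, "claw": 0},
    {"linear": [0, 0, 0], "twist": 0, "claw": 0},
    {"linear": [0, 0, 0], "twist": 0, "claw": 0},
    {"linear": [0, 0, 0], "twist": 0, "claw": 0},
    {"linear": [0, 0, 0], "twist": 0, "claw": 0},
    {"linear": [0, 0, 0], "twist": 0, "claw": 0},
    {"linear": [0, 0, 0], "twist": 0, "claw": 0},
    {"linear": [0, 0, 0], "twist": 0, "claw": 0}
  ]
}}

```text
clock: 3.73
position: [0.5048, -0.0382, 0.0515]
ee_rot: [0.0, 0.614, 0.789, 0.0]
contact_force: [-1.2, -0.9, 5.0]
width: 0.0161
gripper_force: 24.4
```

Emit:
{"op": "drive_tool", "data": {
  "deltas": [
    {"linear": [0, 0, 12], "twist": 0, "claw": 0},
    {"linear": [0, 0, 30], "twist": 0, "claw": 0},
    {"linear": [0, 0, 60], "twist": 0, "claw": 0},
    {"linear": [0, 0, 90], "twist": 0, "claw": 0},
    {"linear": [0, 0, 90], "twist": 0, "claw": 0},
    {"linear": [0, 0, 90], "twist": 0, "claw": 0}
  ]
}}

```text
clock: 4.23
position: [0.5059, -0.0384, 0.1427]
ee_rot: [0.002, 0.614, 0.789, 0.001]
contact_force: [0.3, 0.0, -0.2]
width: 0.016
gripper_force: 24.9
```

Emit:
{"op": "drive_tool", "data": {
  "deltas": [
    {"linear": [-3, -30, 0], "twist": 0, "claw": 0},
    {"linear": [-7, -65, 0], "twist": 0, "claw": 0},
    {"linear": [-11, -100, 0], "twist": 0, "claw": 0},
    {"linear": [-15, -135, 0], "twist": 0, "claw": 0},
    {"linear": [-19, -170, 0], "twist": 0, "claw": 0},
    {"linear": [-23, -205, 0], "twist": 0, "claw": 0},
    {"linear": [-27, -240, 0], "twist": 0, "claw": 0},
    {"linear": [-31, -270, 0], "twist": 0, "claw": 0},
    {"linear": [-32, -280, 0], "twist": 0, "claw": 0},
    {"linear": [-32, -280, 0], "twist": 0, "claw": 0},
    {"linear": [-32, -280, 0], "twist": 0, "claw": 0},
    {"linear": [-32, -280, 0], "twist": 0, "claw": 0}
  ]
}}

```text
clock: 5.23
position: [0.4722, -0.3162, 0.1403]
ee_rot: [-0.001, 0.614, 0.789, 0.001]
contact_force: [0.3, 0.1, -1.2]
width: 0.0161
gripper_force: 24.9
```

Run:
```python
from h import *
im,m=snap('wrist','w2.png'); s=sensors.get_state(); print(s['position'],tooly(s['ee_rot']),s['gripper_force'],s['width'])
```

```text
[ 0.47245088 -0.31614527  0.14066497] 14.263744112040767 24.91073727607727 0.016342694178589322
```

View pics/w2.png

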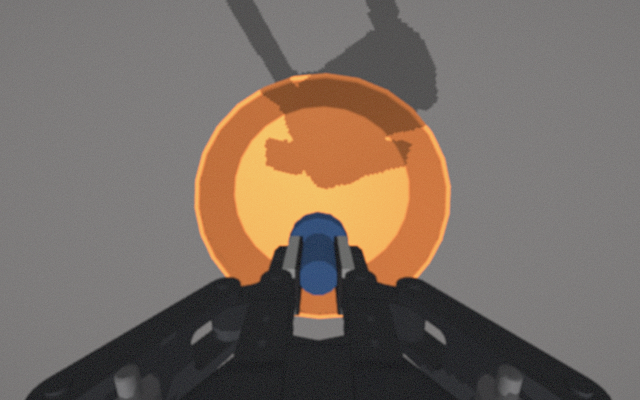

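The stopper is upright in the fingers at (318,255), and the basin rim runs u 196–450, v 73–317, with the floor circle centred near (322,190).

Run:
```python
from h import *
m=eyes.camera_model('wrist'); im=cv2.imread('pics/w2.png')
for u,v in [(196,192),(450,192),(322,73),(322,317)]: print(ray(m,u,v,.045))
print(ray(m,236,192,.005),ray(m,409,192,.005),ray(m,322,106,.005))
```

```text
[ 0.37415558 -0.33057341  0.045     ]
[ 0.57312789 -0.2801725   0.045     ]
[ 0.45070009 -0.21938019  0.045     ]
[ 0.50256176 -0.42095612  0.045     ]
[ 0.39680608 -0.33574417  0.005     ] [ 0.5561124  -0.29539091  0.005     ] [ 0.45660452 -0.24026624  0.005     ]
```

Emit:
{"op": "drive_tool", "data": {
  "deltas": [
    {"linear": [2, -2, -25], "twist": 0, "claw": 0},
    {"linear": [2, -2, -50], "twist": 0, "claw": 0},
    {"linear": [2, -2, -75], "twist": 0, "claw": 0},
    {"linear": [2, -2, -92], "twist": 0, "claw": 0},
    {"linear": [2, -2, -99], "twist": 0, "claw": 0},
    {"linear": [2, -2, -103], "twist": 0, "claw": 0},
    {"linear": [2, -2, -105], "twist": 0, "claw": 0},
    {"linear": [2, -2, -107], "twist": 0, "claw": 0},
    {"linear": [2, -2, -107], "twist": 0, "claw": 0},
    {"linear": [2, -2, -107], "twist": 0, "claw": 0}
  ]
}}

```text
clock: 6.12
position: [0.4753, -0.3206, 0.0352]
ee_rot: [0.001, 0.614, 0.789, -0.0]
contact_force: [0.3, 0.9, -0.2]
width: 0.0161
gripper_force: 24.9
```

Emit:
{"op": "drive_tool", "data": {
  "deltas": [
    {"linear": [0, 0, -1], "twist": 0, "claw": 0},
    {"linear": [0, 0, -2], "twist": 0, "claw": 0},
    {"linear": [0, 0, -2.5], "twist": 0, "claw": 0},
    {"linear": [0, 0, -2.5], "twist": 0, "claw": 0}
  ]
}}

```text
clock: 6.45
position: [0.4746, -0.3203, 0.0319]
ee_rot: [0.0, 0.614, 0.789, 0.0]
contact_force: [-0.1, -0.0, -0.8]
width: 0.0161
gripper_force: 24.9
```

Emit:
{"op": "drive_tool", "data": {
  "deltas": [
    {"linear": [0, 0, -0.7], "twist": 0, "claw": 0},
    {"linear": [0, 0, -1.5], "twist": 0, "claw": 0},
    {"linear": [0, 0, -1.5], "twist": 0, "claw": 0}
  ]
}}

```text
clock: 6.7
position: [0.4748, -0.3204, 0.0316]
ee_rot: [0.0, 0.614, 0.789, -0.0]
contact_force: [-2.1, 1.1, 6.9]
width: 0.0165
gripper_force: 25.8
```

Contact with the basin floor (7 N). Releasing.

Emit:
{"op": "drive_tool", "data": {
  "deltas": [
    {"linear": [0, 0, 0.3], "twist": 0, "claw": 0.3},
    {"linear": [0, 0, 0.3], "twist": 0, "claw": 0.5},
    {"linear": [0, 0, 0.3], "twist": 0, "claw": 0.6},
    {"linear": [0, 0, 0.3], "twist": 0, "claw": 0.6},
    {"linear": [0, 0, 0.3], "twist": 0, "claw": 0.6},
    {"linear": [0, 0, 20], "twist": 0, "claw": 0.6},
    {"linear": [0, 0, 55], "twist": 0, "claw": 0.6},
    {"linear": [0, 0, 90], "twist": 0, "claw": 0.6},
    {"linear": [0, 0, 125], "twist": 0, "claw": 1},
    {"linear": [0, 0, 150], "twist": 0, "claw": 1},
    {"linear": [0, 0, 150], "twist": 0, "claw": 1},
    {"linear": [0, 0, 150], "twist": 0, "claw": 1}
  ]
}}

```text
clock: 7.7
position: [0.4754, -0.3208, 0.182]
ee_rot: [0.002, 0.614, 0.789, -0.0]
contact_force: [-0.5, 0.6, -1.4]
width: 0.0853
gripper_force: 0.0
```

Run:
```python
from h import *
im,m=snap('wrist','w3.png'); s=sensors.get_state(); print(s['position'],tooly(s['ee_rot']),s['width'])
```

```text
[ 0.4745188  -0.32004053  0.1802735 ] 14.186006292017556 0.08542585074940141
```

View pics/w3.png

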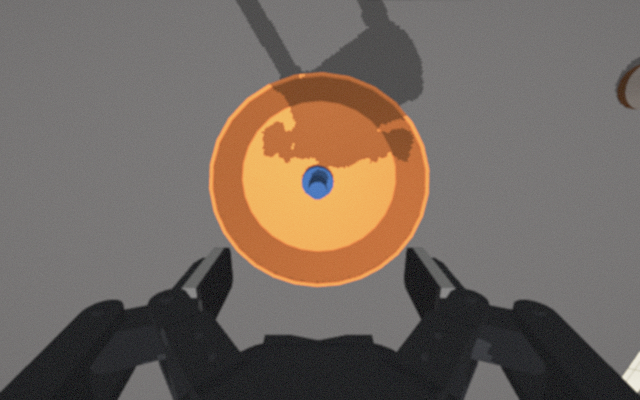

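The stopper stands released in the basin centre at (318,182). Moving to above the upper half.

Emit:
{"op": "drive_tool", "data": {
  "deltas": [
    {"linear": [2, 35, 0], "twist": 2, "claw": 1},
    {"linear": [4, 75, 0], "twist": 4, "claw": 1},
    {"linear": [7, 115, 0], "twist": 6, "claw": 1},
    {"linear": [9, 155, 0], "twist": 8, "claw": 1},
    {"linear": [11, 195, 0], "twist": 10, "claw": 1},
    {"linear": [13, 235, 0], "twist": 12, "claw": 1},
    {"linear": [16, 275, 0], "twist": 14, "claw": 1},
    {"linear": [18, 315, 0], "twist": 16, "claw": 1},
    {"linear": [20, 355, 0], "twist": 18, "claw": 1},
    {"linear": [22, 395, 0], "twist": 20, "claw": 1},
    {"linear": [24, 425, 0], "twist": 22, "claw": 1},
    {"linear": [25, 440, 0], "twist": 24, "claw": 1}
  ]
}}

```text
clock: 8.75
position: [0.4981, 0.1233, 0.1782]
ee_rot: [-0.002, 0.435, 0.901, -0.0]
contact_force: [0.7, -1.6, 0.2]
width: 0.0854
gripper_force: 0.0
```

Emit:
{"op": "drive_tool", "data": {
  "deltas": [
    {"linear": [3, 40, 0], "twist": 0, "claw": 1},
    {"linear": [5, 80, 0], "twist": 0, "claw": 1},
    {"linear": [7, 115, 0], "twist": 0, "claw": 1},
    {"linear": [9, 145, 0], "twist": 0, "claw": 1},
    {"linear": [9, 155, 0], "twist": 0, "claw": 1},
    {"linear": [9, 155, 0], "twist": 0, "claw": 1},
    {"linear": [9, 155, 0], "twist": 0, "claw": 1},
    {"linear": [9, 155, 0], "twist": 0, "claw": 1},
    {"linear": [9, 155, 0], "twist": 0, "claw": 1}
  ]
}}

```text
clock: 9.5
position: [0.5085, 0.2731, 0.1799]
ee_rot: [-0.0, 0.438, 0.899, -0.001]
contact_force: [0.9, -0.5, -0.3]
width: 0.0855
gripper_force: 0.0
```

Run:
```python
from h import *
im,m=snap('wrist','w4.png'); s=sensors.get_state(); print(s['position'],tooly(s['ee_rot']),s['width'])
g=cv2.cvtColor(im,cv2.COLOR_RGB2HSV); 
for n,u in [('c',(.509,.275,.032))]: print(proj(m,u))
cv2.imwrite('pics/w4c.png',cv2.resize(im[110:280,230:410,::-1],None,fx=3.3,fy=3.3,interpolation=cv2.INTER_CUBIC))
```

```text
[0.50863824 0.27319453 0.18012773] 38.080907575036576 0.08538635871437847
[320.23399954 187.00248652]
```

View pics/w4c.png

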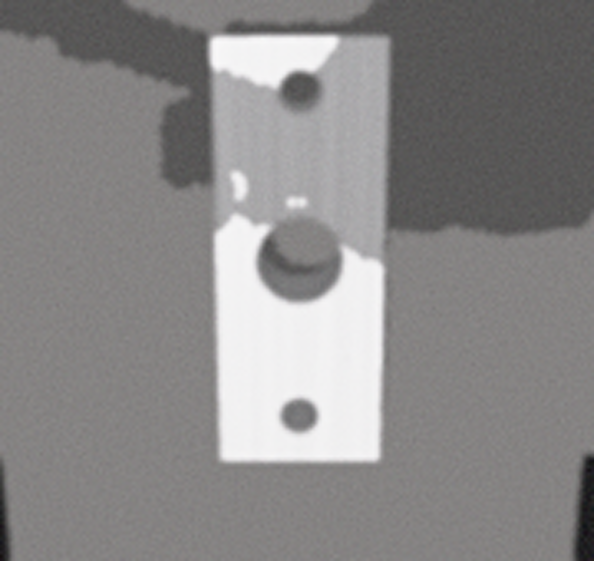

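Run:
```python
from h import *
m=eyes.camera_model('wrist'); k=3.3
f=lambda a,b,z: ray(m,230+(a+.5)/k-.5,110+(b+.5)/k-.5,z)[:2]
c=[f(*p,.032) for p in [(209,37),(390,37),(381,461),(220,461)]]
print('face',np.mean(c,0),[np.linalg.norm(c[i]-c[i-1]) for i in range(4)])
d=(c[0]+c[1]-c[2]-c[3]); print('dir',np.degrees(np.arctan2(d[1],d[0])))
a,b=f(300,92,.032),f(299.5,415,.032); d=a-b; print('bores',(a+b)/2,np.linalg.norm(d),np.degrees(np.arctan2(d[1],d[0])),'mid',f(300,260,.032))
```

```text
face [0.51094229 0.27356405] [np.float64(0.13093043631443005), np.float64(0.05092633914532342), np.float64(0.13091789050336886), np.float64(0.051446140381311754)]
dir 128.30186867837196
bores [0.51065509 0.27378893] 0.09983619978314581 128.08003489043062 mid [0.51046297 0.27416072]
```

Emit:
{"op": "drive_tool", "data": {
  "deltas": [
    {"linear": [2, 0.5, -35], "twist": 0, "claw": 1},
    {"linear": [2, 0.5, -70], "twist": 0, "claw": 1},
    {"linear": [2, 0.5, -105], "twist": 0, "claw": 1},
    {"linear": [2, 0.5, -135], "twist": 0, "claw": 1},
    {"linear": [2, 0.5, -155], "twist": 0, "claw": 1},
    {"linear": [2, 0.5, -163], "twist": 0, "claw": 1},
    {"linear": [2, 0.5, -165], "twist": 0, "claw": 1},
    {"linear": [2, 0.5, -165], "twist": 0, "claw": 1},
    {"linear": [2, 0.5, -165], "twist": 0, "claw": 1},
    {"linear": [2, 0.5, -165], "twist": 0, "claw": 1}
  ],
  "squeeze": 80
}}

```text
clock: 10.38
position: [0.5121, 0.2756, 0.0171]
ee_rot: [0.001, 0.437, 0.899, 0.001]
contact_force: [-0.2, -0.2, -0.2]
width: 0.0854
gripper_force: 0.0
```

Emit:
{"op": "drive_tool", "data": {
  "deltas": [
    {"linear": [-1, -1.2, -4], "twist": 0, "claw": 1},
    {"linear": [-1, -1.2, -4], "twist": 0, "claw": 1},
    {"linear": [-1, -1.2, -4], "twist": 0, "claw": 1}
  ]
}}

```text
clock: 10.63
position: [0.5096, 0.2741, 0.0117]
ee_rot: [0.0, 0.437, 0.9, 0.0]
contact_force: [0.2, -0.4, 0.8]
width: 0.0854
gripper_force: 0.0
```

Emit:
{"op": "drive_tool", "data": {
  "deltas": [
    {"linear": [0, 0, 0], "twist": 0, "claw": 0},
    {"linear": [0, 0, 0], "twist": 0, "claw": 0},
    {"linear": [0, 0, 0], "twist": 0, "claw": 0},
    {"linear": [0, 0, 0], "twist": 0, "claw": 0},
    {"linear": [0, 0, 0], "twist": 0, "claw": 0},
    {"linear": [0, 0, 0], "twist": 0, "claw": 0},
    {"linear": [0, 0, 0], "twist": 0, "claw": 0},
    {"linear": [0, 0, 0], "twist": 0, "claw": 0}
  ]
}}

```text
clock: 11.3
position: [0.5103, 0.2744, 0.0118]
ee_rot: [0.0, 0.437, 0.9, 0.001]
contact_force: [0.3, 0.6, 4.7]
width: 0.0487
gripper_force: 84.9
```

Emit:
{"op": "drive_tool", "data": {
  "deltas": [
    {"linear": [0, 0, 15], "twist": 0, "claw": 0},
    {"linear": [0, 0, 45], "twist": 0, "claw": 0},
    {"linear": [0, 0, 80], "twist": 0, "claw": 0},
    {"linear": [0, -25, 100], "twist": -2, "claw": 0},
    {"linear": [0, -60, 110], "twist": -5, "claw": 0},
    {"linear": [-1, -95, 110], "twist": -8, "claw": 0},
    {"linear": [-2, -130, 110], "twist": -11, "claw": 0},
    {"linear": [-3, -165, 110], "twist": -14, "claw": 0},
    {"linear": [-3, -200, 110], "twist": -17, "claw": 0},
    {"linear": [-4, -235, 110], "twist": -20, "claw": 0},
    {"linear": [-5, -255, 110], "twist": -23, "claw": 0},
    {"linear": [-5, -260, 110], "twist": -24, "claw": 0}
  ]
}}

```text
clock: 12.3
position: [0.5028, 0.0107, 0.1198]
ee_rot: [-0.001, 0.616, 0.787, -0.002]
contact_force: [-0.1, 0.7, -4.3]
width: 0.0486
gripper_force: 84.4
```

Emit:
{"op": "drive_tool", "data": {
  "deltas": [
    {"linear": [0, -30, 0], "twist": 0, "claw": 0},
    {"linear": [0, -46, 0], "twist": 0, "claw": 0},
    {"linear": [0, -52, 0], "twist": 0, "claw": 0},
    {"linear": [0, -52, 0], "twist": 0, "claw": 0},
    {"linear": [0, -52, 0], "twist": 0, "claw": 0},
    {"linear": [0, -52, 0], "twist": 0, "claw": 0},
    {"linear": [0, -52, 0], "twist": 0, "claw": 0}
  ]
}}

```text
clock: 12.88
position: [0.5044, -0.0367, 0.121]
ee_rot: [-0.001, 0.614, 0.789, 0.0]
contact_force: [-0.1, 0.7, -5.3]
width: 0.0488
gripper_force: 84.4
```

Run:
```python
from h import *
im,m=snap('wrist','w5.png'); s=sensors.get_state(); print(s['position'],tooly(s['ee_rot']),s['width'],s['contact_force'])
z=s['position'][2]+.020
print([proj(m,(s['position'][0],s['position'][1],z))])
cv2.imwrite('pics/w5c.png',cv2.resize(im[120:400,200:440,::-1],None,fx=2.1,fy=2.1,interpolation=cv2.INTER_CUBIC))
```

```text
[ 0.50448294 -0.03676512  0.12116511] 14.268437578187957 0.04863184500591603 [ 0.29393822  0.41263784 -3.97506281]
[array([318.65628717, 282.56472634])]
```

View pics/w5c.png

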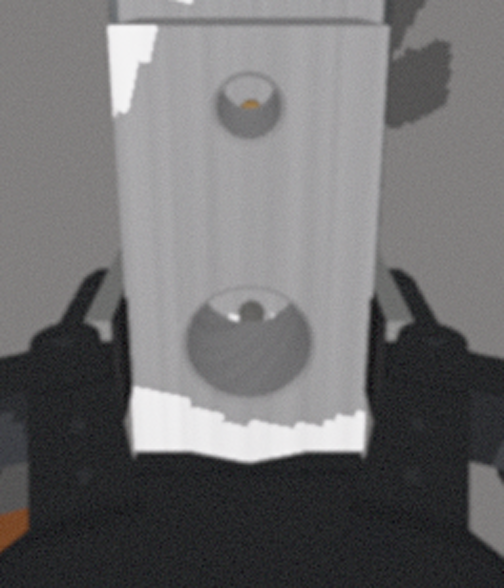

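Run:
```python
from h import *
m=eyes.camera_model('wrist'); s=sensors.get_state(); P=s['position']; k=2.1; z=P[2]+.020
f=lambda a,b,z: ray(m,200+(a+.5)/k-.5,120+(b+.5)/k-.5,z)[:2]
a,b=f(249,105,z),f(249,342,z); d=a-b; print('bore',a,'mid',b,np.linalg.norm(d),np.degrees(np.arctan2(d[1],d[0])))
e=(f(108,26,z)+f(388,26,z))/2; print('edge-mid',np.linalg.norm(e-b),'centre from edge',e-.065*(e-b)/np.linalg.norm(e-b), 'width',np.linalg.norm(f(108,26,z)-f(388,26,z)))
print('from bore',a-.05*d/np.linalg.norm(d),'tcp',P)
u=np.array([np.cos(np.radians(104.2)),np.sin(np.radians(104.2))]); C=np.array([.5055,-.0373])
print('pin seen',f(250,104,.043),'pin exp',C+.03*u,C-.03*u,'dark seen z.06',f(251,312,.06),'dowels',C+.05*u,C-.05*u, 'pin-/043',f(251,312,.043))
```

```text
bore [0.49220103 0.01139662] mid [ 0.50447176 -0.03699748] 0.04992554116551706 104.22797408502923
edge-mid 0.06422170824541411 centre from edge [ 0.50466515 -0.03775136] width 0.05006043925602357
from bore [ 0.50449006 -0.03706965] tcp [ 0.50448294 -0.03676512  0.12116511]
pin seen [ 0.4970456  -0.00586744] pin exp [ 0.49814078 -0.00821664] [ 0.51285922 -0.06638336] dark seen z.06 [ 0.51487645 -0.07480288] dowels [0.49323463 0.01117227] [ 0.51776537 -0.08577227] pin-/043 [ 0.51733225 -0.08416114]
```

Emit:
{"op": "drive_tool", "data": {
  "deltas": [
    {"linear": [0.9, -0.2, -15], "twist": 0, "claw": 0},
    {"linear": [0.9, -0.2, -30], "twist": 0, "claw": 0},
    {"linear": [0.9, -0.2, -43], "twist": 0, "claw": 0},
    {"linear": [0.9, -0.2, -46], "twist": 0, "claw": 0},
    {"linear": [0.9, -0.2, -49], "twist": 0, "claw": 0},
    {"linear": [0.9, -0.2, -52], "twist": 0, "claw": 0},
    {"linear": [0.9, -0.2, -52], "twist": 0, "claw": 0}
  ]
}}

```text
clock: 13.52
position: [0.5059, -0.0379, 0.0694]
ee_rot: [0.0, 0.614, 0.789, 0.0]
contact_force: [-0.5, -0.1, -5.6]
width: 0.0488
gripper_force: 84.2
```

Emit:
{"op": "drive_tool", "data": {
  "deltas": [
    {"linear": [0, 0, -2], "twist": 0, "claw": 0},
    {"linear": [0, 0, -4], "twist": 0, "claw": 0},
    {"linear": [0, 0, -4], "twist": 0, "claw": 0}
  ]
}}

```text
clock: 13.77
position: [0.5056, -0.0381, 0.0654]
ee_rot: [0.0, 0.614, 0.789, 0.0]
contact_force: [0.3, -0.7, -4.2]
width: 0.0486
gripper_force: 84.2
```

Emit:
{"op": "drive_tool", "data": {
  "deltas": [
    {"linear": [0, 0, -2], "twist": 0, "claw": 0},
    {"linear": [0, 0, -4], "twist": 0, "claw": 0},
    {"linear": [0, 0, -4], "twist": 0, "claw": 0}
  ]
}}

```text
clock: 14.02
position: [0.5055, -0.0378, 0.0611]
ee_rot: [-0.0, 0.614, 0.789, 0.0]
contact_force: [1.3, 1.5, -4.7]
width: 0.0489
gripper_force: 84.5
```

Emit:
{"op": "drive_tool", "data": {
  "deltas": [
    {"linear": [0, 0, -2], "twist": 0, "claw": 0},
    {"linear": [0, 0, -4], "twist": 0, "claw": 0},
    {"linear": [0, 0, -6], "twist": 0, "claw": 0},
    {"linear": [0, 0, -7], "twist": 0, "claw": 0},
    {"linear": [0, 0, -7], "twist": 0, "claw": 0}
  ],
  "squeeze": 110
}}

```text
clock: 14.43
position: [0.5056, -0.0378, 0.0545]
ee_rot: [-0.0, 0.614, 0.789, 0.0]
contact_force: [-1.6, 3.9, 0.8]
width: 0.0483
gripper_force: 120.0
```

Emit:
{"op": "drive_tool", "data": {
  "deltas": [
    {"linear": [0, 0, -2], "twist": 0, "claw": 0},
    {"linear": [0, 0, -4], "twist": 0, "claw": 0},
    {"linear": [0, 0, -4], "twist": 0, "claw": 0},
    {"linear": [0, 0, -4], "twist": 0, "claw": 0}
  ]
}}

```text
clock: 14.77
position: [0.5056, -0.0378, 0.051]
ee_rot: [-0.0, 0.614, 0.789, 0.0]
contact_force: [-2.3, 4.5, 4.5]
width: 0.0484
gripper_force: 120.3
```

Emit:
{"op": "drive_tool", "data": {
  "deltas": [
    {"linear": [0, 0, -1], "twist": 0, "claw": 0},
    {"linear": [0, 0, -2], "twist": 0, "claw": 0},
    {"linear": [0, 0, -2], "twist": 0, "claw": 0},
    {"linear": [0, 0, -2], "twist": 0, "claw": 0}
  ]
}}

```text
clock: 15.1
position: [0.5056, -0.0378, 0.0499]
ee_rot: [0.0, 0.614, 0.789, 0.0]
contact_force: [-3.8, 4.2, 12.7]
width: 0.0486
gripper_force: 121.1
```

Emit:
{"op": "drive_tool", "data": {
  "deltas": [
    {"linear": [0, 0, -1], "twist": 0, "claw": 0},
    {"linear": [0, 0, -1.5], "twist": 0, "claw": 0},
    {"linear": [0, 0, -1.5], "twist": 0, "claw": 0},
    {"linear": [0, 0, -1.5], "twist": 0, "claw": 0},
    {"linear": [0, 0, -1.5], "twist": 0, "claw": 0}
  ]
}}

```text
clock: 15.52
position: [0.5056, -0.0378, 0.0499]
ee_rot: [0.0, 0.614, 0.789, 0.0]
contact_force: [-6.9, 5.3, 24.3]
width: 0.0488
gripper_force: 122.5
```

Run:
```python
from h import *
im,m=snap('scene','sc1.png'); s=sensors.get_state(); print(s['position'],tooly(s['ee_rot']),s['contact_force'],s['moment'],s['gripper_force'])
p=proj(m,(.5055,-.0375,.04)); print(p); u,v=p.astype(int)
x0,y0=max(u-75,0),max(v-60,0)
cv2.imwrite('pics/sc1c.png',cv2.resize(im[y0:y0+120,x0:x0+160,::-1],None,fx=4.5,fy=4.5,interpolation=cv2.INTER_CUBIC))
```

```text
[ 0.50557361 -0.03777086  0.04985813] 14.190732431757187 [-7.43181464  5.64351264 24.7276557 ] [ 0.67369087  1.35038692 -0.02542997] 122.52573609352112
[275.64107055 185.85697641]
```

View pics/sc1c.png

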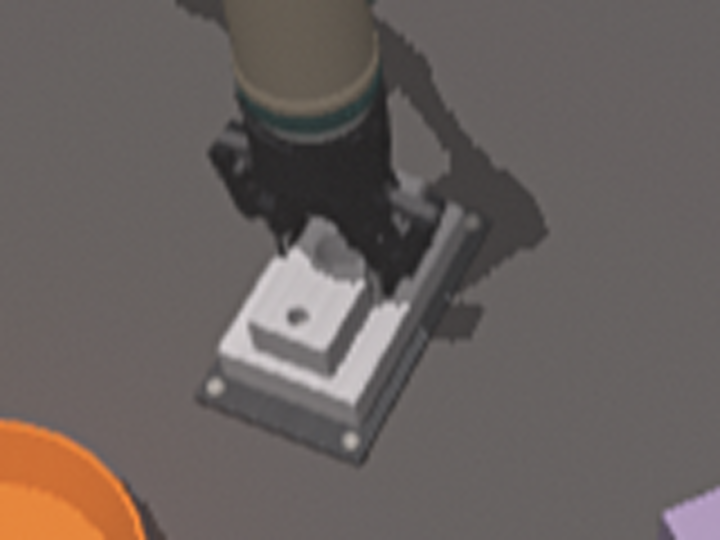

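The picture shows the upper half sitting flush on the lower one, with no gap along its lower edge. The TCP height (49.9 mm) equals the face height (38 mm) plus the grip offset (11.8 mm), and it stayed there while the push rose to 25 N.

```bash
python3 -c "
from rig import manip
print(manip.sign_off())"
```

```text
the job is handed in; nothing more can be done
None
```

I handed the job in after 15.6 s: the stopper is standing released in the basin, and the gripper is still holding the upper half flush on the lower half with about 25 N; the hand-in returned no verdict.

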